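Slide the hinge leaves home and snap the keeper over

TASK

Slide the two hinge leaves that lie on the sloped tray down to its low end, passing under the wooden carrying bar, until each rests fully home against the stop. Then push the leaning keeper flap at the low end over its centre so that it drops over the leaf heads, and leave it closed. Leave the mallet, jar, punch and turntable leaf where they are.

Things in the scene. Friction and masses are not known exactly. Their poses are not given: they have to be found in the camera images.
- tray: fixed white tray sloping 15 deg down towards the robot. Origin: on the floor at the foot of the low-end stop, mid-width, 35 mm above the plank. Tilted axes: x downhill along the floor into the stop, y along the stop, z square off the floor. Floor: x -225 (open end) to 0 mm; side walls 12 mm high at y +-59 to 67; 6 mm rib at y=0; two 56 mm lanes at y=+-31, a leaf in each. Stop 22 mm high, 8 thick
- bar_edge (a point): middle of the lower uphill edge of the fixed wooden carrying bar across the tray, at tray x=-116, z=62 mm (tray axes). The bar is 36 mm wide (tray x -116 to -80), 8 mm thick, on posts at y=+-67 to 75. A leaf that is home has its barrel's outer face at tray x=-92, 24 mm in under the bar, so the pusher must be tilted, its top leaning uphill, to follow it
- leaf_a_mid (a point): steel hinge leaf, 92 x 50 mm, 170 g: plate 4 mm thick, with a 14 mm diameter knuckle barrel across one short edge (middle 22 mm unbroken). This point: centre of length and width, 2 mm above the underside; own +x to the plain head edge (46 mm), -x to the barrel's outer face (46 mm), z off the plate. Starts at tray y=+31, barrel uphill, 45 to 90 mm short of home; home: tray x=-46
- leaf_b_mid (a point): a second hinge leaf, just like leaf_a, with the same point and axes, in the other lane: starts at tray y=-31 mm, barrel uphill, 45 to 90 mm short of home; home: this point at tray x=-46 mm. Friction holds a leaf wherever it is left on the slope: it must be pushed all the way, with 1 to 3 N
- keeper (a joint): angle of the keeper flap's hinge (rad): 0 = open, leaning 23 deg past upright, towards the robot; 1.96 = closed, lying over the leaf heads, away from the robot. Upright (its centre) at about 0.4; beyond that its weight drops it closed, before that it falls open again. Turns freely: under 2 N at its rod
- keeper_rod (a point): middle of the 10 mm dark steel rod, 118 mm long along tray y, on the free edge of the 5 mm thick aluminium keeper flap, 48 mm from the hinge axis (tray x=4, z=24 mm, on the stop). Open, the rod is at tray x=11, z=71.5 mm; the space beyond it is free, so it can be pushed from there, uphill, away from the robot. Closed, it is at tray x=-43, z=12 mm, clear of the leaves
- mallet: bystander: black mallet (head 100 mm long, 60 mm thick; wooden handle) lying on the plank, about 265 mm long; origin on its underside, near the middle
- jar: bystander: glass jar with steel screw lid, 80 mm diameter, 120 mm tall, standing on the plank; origin at the centre of its underside
- punch: bystander: green plastic pin punch, 170 mm long, lying on the plank; origin on its underside near the middle
- spare_mid (a point): bystander: a third hinge leaf like the others, lying on a round aluminium turntable (230 mm diameter, top 26 mm above the plank); same point as on the other leaves
There are look-alikes about, which are no part of the job. Leave any pink or purple look-alike of the part that bears leaf_a_mid alone. Leave any red look-alike of the part that bears leaf_b_mid alone.

How it is judged:
By the outcome, as a careful person would: the job done as asked, in the order asked, and still so for the second after the job is handed in, with the robot touching nothing.
It also fails if it takes over 53 s, if anything falls off the work surface, if the arm or the gripper's body presses on something with over 40 N, if the wrist force passes 120 N, or if a joint passes its speed limit or range.

ROBOT

A 7-joint arm with a two-finger parallel gripper is mounted at the origin on the work surface. World frame = base frame: x ahead of the robot, y to its left, z up, the work surface at z = 0. Lengths are in m, angles in degrees, forces in N, time in s.
With the tool pointing down it reaches from about 0.4 to 0.85 m from the base axis. Payload 4.4 kg.
Tool frame: the origin (TCP) lies at the very end of the fingers, on their centre line; the grasp point (between the pads) lies 19 mm behind it; z points along the fingers, y is the direction in which the jaws open and shut (so a half turn about z gives the same grasp; the last joint's range is limited). The gripper opens to 94 mm and grips with 3 to 60 N. Pads are 16 mm wide; open, the fingers measure 119 mm over their backs; the gripper's body (75 mm by 177 mm) begins 78 mm behind the grasp point.
Start: joints at [59.542, 36.005, 2.206, 86.941, -1.547, 57.084, -1.146], TCP at [0.292, -0.581, 0.205] pointing down, gripper open.
Joint ranges: [-175.42, 175.42], [-21.48, 121.26], [-71.46, 75.88], [10.55, 141.38], [-63.04, 243.04], [13.31, 113.54], [-168.57, 168.57]. Speed limits (degrees/s): [147.25, 147.25, 180, 180, 180, 180, 180].

INTERFACE

Orientations are given as [roll, pitch, yaw] about the fixed x, y, z axes, in that order (R = Rz(yaw) Ry(pitch) Rx(roll)).
In Python, from bench import robot, vision gives the robot as it stands.
- The arm moves only by the tool servo_tool, never from a script. Its argument "plan" is a list of rows, each an object with "offset": the shift along the tool's x, y, z in mm, a list of three; "delta_rot": the turn, a rotation vector about the tool's x, y, z in rad, a list of three. In form: [{"offset": [dx, dy, dz], "delta_rot": [rx, ry, rz]}, ...]. A call has 1 to 5 rows; each row shifts and turns the pose as measured when the row begins, along the tool's axes as they then stand; what a row does not reach is not made up. A row lasts 1/10 s, in which the tool goes at most 50 mm and 8.59 degrees, less where a joint would pass 70% of its speed; a pose out of reach is approached as far as the arm can. A call with a gripper value outside its range is refused whole. "fingers" is the opening in per cent of the stroke, from 0 (shut) to 100 (fully open), set as the call begins (left out, the last holds). The fingers move at their own pace and stop on an object; "newtons" is the grip in N (left out, the last holds). Time passes only in rows, so rows that do not move let the fingers close. It gives the time, the measured TCP pose, the force and the opening at its end, in the units of the state.
- robot.get_state(): the state, without advancing time (a new reading comes with each control period).
- vision.capture(name): name is "scene" or "top" or "wrist"; returns a dict with "img" (420x560x3 uint8, red, green, blue), "mtx" (3x3 intrinsics, pixels), "R" (3x3) and "t" (3): a world point X has camera coordinates R X + t. Camera axes: x right, y down, z forward; pixel columns grow to the right and rows downward; lengths in m; the calibration is good to about 2 mm. A picture is of the moment at which its call begins. There is no depth.
- robot.finish_job(): hands the job in, once; it reports no verdict.
The state is a dict: "t": time; "qpos": joint angles; "qvel": joint speeds; "joint_torque": joint torques, N m; "ee_pos": TCP position; "tcp_rot": TCP orientation; "ft_force": force on the tool from outside, world axes, zero at the start; "wrist_torque": the same for the moment, N m; "gripper_width": opening from 0.0 (shut) to 1.0 (fully open).
Only numpy, scipy, OpenCV 4.12 (cv2) and the standard library are available. Lean on these libraries where they do the work, as an engineer would, in place of code of your own. Each camera call takes 0.05 s, during which the arm holds its last target. There are 200 camera calls.

## Working session

There is one attempt and no reset: what is moved stays moved. The work goes in short steps, Python scripts to look and compute and a tool call to move; the robot and the scene stay as the last step left them, time stands still between calls to the robot, and variables do not carry over. Pictures are saved under pics/ and viewed, about 8 in all and at most 12, crops included, and the job is handed in when it is done.

Besides the shell and the picture viewer there is one more tool, called after "Request:" in YAML: its name, and indented under it one key for each argument. servo_tool: Moves the arm, as the interface text tells. Its arguments: {"type":"object","properties":{"plan":{"type":"array","items":{"type":"object","properties":{"offset":{"type":"array","items":{"type":"number"}},"delta_rot":{"type":"array","items":{"type":"number"}}}}},"fingers":{"type":"number"},"newtons":{"type":"number"}},"required":["plan"]}

```bash
ls; mkdir -p pics
python3 - <<'E'
from bench import robot, vision
import cv2,numpy as np
s=robot.get_state(); print(s)
for n in("scene","top"):
    d=vision.capture(n); cv2.imwrite(f"pics/{n}0.png",d["img"][:,:,::-1]); np.savez(f"pics/{n}0.npz",**d); print(n,d["mtx"].tolist(),d["R"].round(3).tolist(),d["t"])
E
```

```text
pics
{'t': 0.0, 'qpos': array([59.54096295, 36.05690628,  2.20323989, 86.99582582, -1.54688061,
       57.08432175, -1.14531639]), 'qvel': array([-0.0620867 ,  0.05689807,  0.00515937, -0.0276374 , -0.00449196,
        0.01271222,  0.06176301]), 'joint_torque': array([ 4.75543948e-04, -5.49732935e+01,  1.14357345e+00, -1.86635560e+01,
       -5.23158268e-02,  2.35391187e-02,  1.36842332e-04]), 'ee_pos': array([ 0.29166273, -0.58013835,  0.20457806]), 'tcp_rot': array([-1.79892659e+02,  1.80096053e-03,  2.66890902e+01]), 'ft_force': array([ 0.98659976, -0.53976815,  0.57108228]), 'wrist_torque': array([ 0.00602238, -0.00622644,  0.00889831]), 'gripper_width': 0.9973211500795838}
scene [[383.5379488762068, 0.0, 280.2901152606958], [0.0, 383.5379488762068, 201.57776903213605], [0.0, 0.0, 1.0]] [[-0.774, 0.633, -0.005], [0.516, 0.627, -0.583], [-0.365, -0.454, -0.812]] [ 0.38103157 -0.24485258  1.27668338]
top [[467.78983650078897, 0.0, 278.28511343057096], [0.0, 467.78983650078897, 216.21509359171935], [0.0, 0.0, 1.0]] [[0.024, -1.0, 0.02], [-0.989, -0.027, -0.144], [0.144, -0.016, -0.989]] [-0.0057922   0.51634089  1.57068018]
```

View pics/scene0.png

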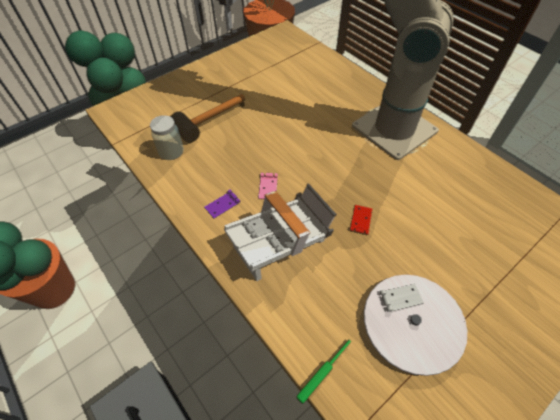

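View pics/top0.png

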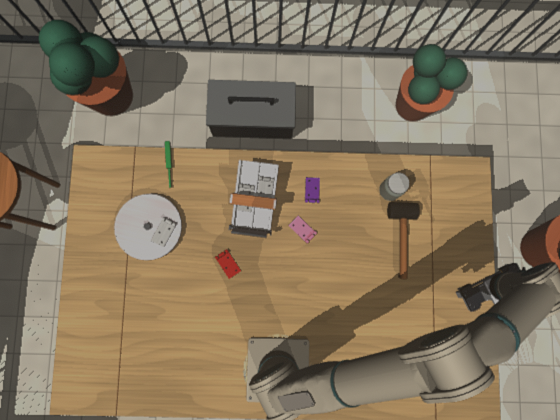

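The tray is at top px (255,198) and scene px (280,230). The two grey leaves lie in it. Look-alikes: purple (312,189), pink (302,229), red (228,264), all flat on the plank. I'll enlarge both views in one picture.

Run:
```python
import cv2,numpy as np
a=cv2.imread("pics/top0.png")[150:245,215:295]; b=cv2.imread("pics/scene0.png")[178:283,217:342]
a=cv2.resize(a,None,fx=4.5,fy=6.3*4.5/6.3,interpolation=cv2.INTER_CUBIC); b=cv2.resize(b,None,fx=3.5,fy=3.5,interpolation=cv2.INTER_CUBIC)
h=max(a.shape[0],b.shape[0]); o=np.zeros((h,a.shape[1]+b.shape[1],3),np.uint8); o[:a.shape[0],:a.shape[1]]=a; o[:b.shape[0],a.shape[1]:]=b
print(o.shape,a.shape); cv2.imwrite("pics/crop0.png",o)
```

```text
(428, 798, 3) (428, 360, 3)
```

View pics/crop0.png

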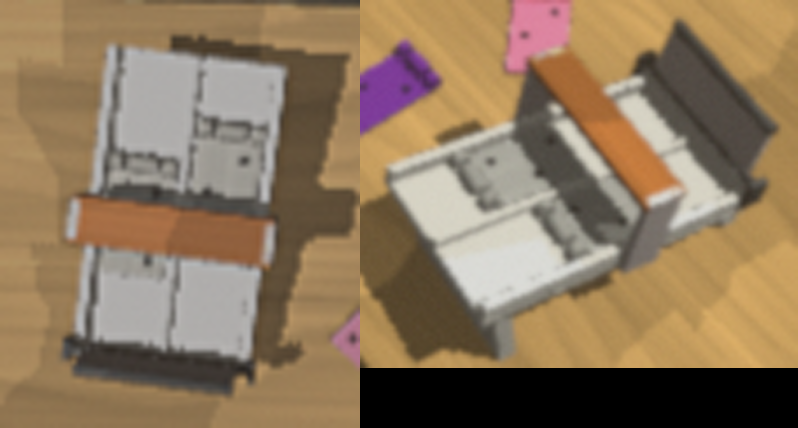

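The crop shows the uphill wall corners, bar corners, and both barrels. Tray +y is world −y, the right side in the top view, so leaf_a is the right one with its barrel at crop (230,127). Leaf_b is the left one at (145,163). Casting rays onto known heights now.

```bash
cat > h.py <<'E'
import numpy as np
S,C=np.sin(np.radians(15)),np.cos(np.radians(15))
def ray(d,px):
    v=d["R"].T@np.linalg.solve(d["mtx"],[*px,1.]); return -d["R"].T@d["t"],v
def onz(d,px,z):
    o,v=ray(d,px); return o+v*(z-o[2])/v[2]
def height(x,z): return .035-x*S+z*C
def onplane(d,px,o,R,z):  # tray-plane z -> tray coords
    c,v=ray(d,px); c=R.T@(c-o); v=R.T@v; return c+v*(z-c[2])/v[2]
def frame(yaw):  # yaw: world dir of downhill heading, rad
    h=np.array([np.cos(yaw),np.sin(yaw),0]); x=h*C-np.array([0,0,S]); z=h*S+np.array([0,0,C])
    return np.c_[x,np.cross(z,x),z]
E
python3 - <<'E'
from h import *
D={n:np.load(f"pics/{n}0.npz") for n in("scene","top")}
T=lambda p:(215+(p[0]+.5)/4.5-.5,150+(p[1]+.5)/4.5-.5)
Sc=lambda p:(217+(p[0]-360+.5)/3.5-.5,178+(p[1]+.5)/3.5-.5)
M=[("top",(109,45),(-.225,-.067,.012)),("top",(287,67),(-.225,.067,.012)),
("top",(71,198),(-.116,-.075,.07)),("top",(276,220),(-.116,.075,.07)),("top",(68,241),(-.08,-.075,.07)),("top",(271,265),(-.08,.075,.07)),
("scene",(388,177),(-.225,.067,.012)),("scene",(485,318),(-.225,-.067,.012)),
("scene",(528,63),(-.116,.075,.07)),("scene",(648,198),(-.116,-.075,.07)),("scene",(564,50),(-.08,.075,.07)),("scene",(682,190),(-.08,-.075,.07))]
P=[];Q=[]
for n,p,m in M:
    w=onz(D[n],(T if n=="top" else Sc)(p),height(m[0],m[2])); P.append(w[:2]); Q.append([m[0]*C+m[2]*S,m[1]])
P=np.array(P);Q=np.array(Q)
# 2D rigid: world = o + Rz * (h, tray y)
pc,qc=P.mean(0),Q.mean(0); A=(Q-qc).T@(P-pc); yaw=np.arctan2(A[0,1]-A[1,0],A[0,0]+A[1,1])
R2=np.array([[np.cos(yaw),-np.sin(yaw)],[np.sin(yaw),np.cos(yaw)]]); o=pc-R2@qc
print(np.degrees(yaw),o); print(((P-o)@R2-Q).round(4)*1000)
R=frame(yaw); o3=np.array([*o,.035]); np.savez("tray.npz",o=o3,R=R,yaw=yaw)
for n,p,z,l in [("top",(230,118),.007,"a barrel uphill"),("top",(145,153),.007,"b"),("scene",(470,178),.007,"a"),("scene",(562,232),.007,"b")]:
    print(l,onplane(D[n],(T if n=="top" else Sc)(p),o3,R,z)*1e3)
print("rod", (R@[.011,0,.0715]+o3))
print("rod meas",[onplane(D['top'],T(p),o3,R,.0715)*1e3 for p in((77,374),(232,392))])
E
```

```text
175.28170266319214 [0.47576065 0.10169626]
[[ 0.1  5.9]
 [ 2.1  5.2]
 [ 2.9  2.8]
 [ 2.7  1.6]
 [-1.9  3.5]
 [-0.5  1.4]
 [-1.8 -8.6]
 [-3.4 -3.3]
 [ 0.8 -7.4]
 [ 5.2  4.5]
 [-2.7 -6.5]
 [-3.6  0.9]]
a barrel uphill [-180.67004594   33.84811465    7.        ]
b [-147.77010563  -26.80739001    7.        ]
a [-172.65407325   35.83576061    7.        ]
b [-139.83740108  -33.29885809    7.        ]
rod [0.44672862 0.10409246 0.10121669]
rod meas [array([ 14.03395554, -55.51096061,  71.5       ]), array([14.92488336, 58.13468249, 71.5       ])]
```

```bash
cat >> h.py <<'E'
from scipy.spatial.transform import Rotation as Ro
import json
def toolR(yaw_tray, tilt, flip):  # tilt deg from tray normal, top leaning uphill; flip: tool x downhill(+1)/uphill(-1)
    R=frame(yaw_tray); t=np.radians(tilt)
    z=R@[np.sin(t),0,-np.cos(t)]; x=flip*(R@[np.cos(t),0,np.sin(t)]); return np.c_[x,np.cross(z,x),z]
def plan(s,p,Rt,n=5,step=48.,rot=.147):
    P=np.array(s["ee_pos"]);R=Ro.from_euler("xyz",s["tcp_rot"],degrees=True); rows=[]
    d=p-P; rv=(R.inv()*Ro.from_matrix(Rt)).as_rotvec(); k=int(np.ceil(max(np.linalg.norm(d)*1e3/step,np.linalg.norm(rv)/rot,1)))
    for i in range(min(n,k)):
        rows.append({"offset":(R.inv().apply(d/k)*1e3).round(1).tolist(),"delta_rot":(rv/k).round(4).tolist()}); R=R*Ro.from_rotvec(rv/k)
    print(k,"rows needed"); print(json.dumps(rows))
E
python3 - <<'E'
from h import *
from bench import robot,vision
d=vision.capture("wrist"); s=robot.get_state(); R=Ro.from_euler("xyz",s["tcp_rot"],degrees=True)
print("cam in tool", R.inv().apply(-d["R"].T@d["t"]-s["ee_pos"]), "axis",R.inv().apply(d["R"][2]))
T=np.load("tray.npz"); 
for f in(1,-1):
    Rt=toolR(T["yaw"],32,f); p=T["o"]+T["R"]@[-.20,.0,.14]; print(f,p,Ro.from_matrix(Rt).as_euler("xyz",degrees=True))
    plan(s,p,Rt)
E
```

```text
cam in tool [ 0.0735814   0.00138313 -0.17915684] axis [-2.50892848e-01  1.60048498e-04  9.68014852e-01]
1 [0.63217927 0.08878602 0.22199342] [-180.          -17.          175.28170266]
18 rows needed
[{"offset": [33.6, -24.7, -0.9], "delta_rot": [0.0213, 0.0059, -0.1427]}, {"offset": [36.8, -19.7, -0.2], "delta_rot": [0.0213, 0.0059, -0.1427]}, {"offset": [39.2, -14.3, 0.3], "delta_rot": [0.0213, 0.0059, -0.1427]}, {"offset": [40.8, -8.5, 0.8], "delta_rot": [0.0213, 0.0059, -0.1427]}, {"offset": [41.6, -2.6, 1.2], "delta_rot": [0.0213, 0.0059, -0.1427]}]
-1 [0.63217927 0.08878602 0.22199342] [180.          17.          -4.71829734]
16 rows needed
[{"offset": [37.8, -27.8, -1.0], "delta_rot": [0.005, -0.0181, 0.034]}, {"offset": [36.8, -29.1, -1.6], "delta_rot": [0.005, -0.0181, 0.034]}, {"offset": [35.8, -30.3, -2.1], "delta_rot": [0.005, -0.0181, 0.034]}, {"offset": [34.7, -31.5, -2.6], "delta_rot": [0.005, -0.0181, 0.034]}, {"offset": [33.5, -32.7, -3.0], "delta_rot": [0.005, -0.0181, 0.034]}]
```

Request:
servo_tool:
  plan:
    - {"offset": [38,-28,-5],"delta_rot": [0.005,-0.018,0.034]}
    - {"offset": [37,-29,-5],"delta_rot": [0.005,-0.018,0.034]}
    - {"offset": [36,-30,-5],"delta_rot": [0.005,-0.018,0.034]}
    - {"offset": [35,-31,-5],"delta_rot": [0.005,-0.018,0.034]}
    - {"offset": [33,-33,-5],"delta_rot": [0.005,-0.018,0.034]}
  fingers: 0
  newtons: 20

```text
t: 0.65
ee_pos: [0.3955, -0.3736, 0.222]
tcp_rot: [-179.0, 5.8, 15.5]
ft_force: [1.0, 0.3, 0.6]
gripper_width: 0.608
```

Request:
servo_tool:
  plan:
    - {"offset": [32,-34,-4],"delta_rot": [0.005,-0.018,0.034]}
    - {"offset": [31,-35,-4],"delta_rot": [0.005,-0.018,0.034]}
    - {"offset": [30,-36,-4],"delta_rot": [0.005,-0.018,0.034]}
    - {"offset": [29,-37,-4],"delta_rot": [0.005,-0.018,0.034]}
    - {"offset": [28,-38,-4],"delta_rot": [0.005,-0.018,0.034]}

```text
t: 1.15
ee_pos: [0.5115, -0.1578, 0.2248]
tcp_rot: [-179.1, 11.3, 5.3]
ft_force: [2.3, -0.7, 0.2]
gripper_width: 0.185
```

```bash
cat > go.py <<'E'
import sys
from h import *
from bench import robot
T=np.load("tray.npz"); s=robot.get_state(); x,y,z,tilt=map(float,sys.argv[1:5]); st=float(sys.argv[5]) if len(sys.argv)>5 else 48
tp=T["R"].T@(s["ee_pos"]-T["o"])*1e3; Rt=toolR(T["yaw"],tilt,-1)
print("t",s["t"],"tray pos",tp.round(1),"rot",s["tcp_rot"].round(1),"want",Ro.from_matrix(Rt).as_euler("xyz",degrees=True).round(1),"F",(T["R"].T@s["ft_force"]).round(2),"q",s["qpos"].round(0))
plan(s,T["o"]+T["R"]@(np.array([x,y,z])/1e3),Rt,n=10,step=st)
E
python3 go.py -200 0 140 32
```

```text
t 1.15 tray pos [-104.1  255.7  168.6] rot [-179.1   11.3    5.3] want [180.   17.   -4.7] F [-2.29  0.54 -0.37] q [  7.  32.   8.  94.  -1.  66. -69.]
6 rows needed
[{"offset": [23.5, -39.1, -3.6], "delta_rot": [0.0046, -0.0162, 0.0285]}, {"offset": [22.3, -39.8, -3.8], "delta_rot": [0.0046, -0.0162, 0.0285]}, {"offset": [21.1, -40.4, -4.0], "delta_rot": [0.0046, -0.0162, 0.0285]}, {"offset": [19.9, -41.0, -4.1], "delta_rot": [0.0046, -0.0162, 0.0285]}, {"offset": [18.6, -41.6, -4.3], "delta_rot": [0.0046, -0.0162, 0.0285]}, {"offset": [17.3, -42.1, -4.4], "delta_rot": [0.0046, -0.0162, 0.0285]}]
```

Request:
servo_tool:
  plan:
    - {"offset": [27,-39,-4],"delta_rot": [0.005,-0.016,0.029]}
    - {"offset": [26,-40,-4],"delta_rot": [0.005,-0.016,0.029]}
    - {"offset": [25,-40,-4],"delta_rot": [0.005,-0.016,0.029]}
    - {"offset": [24,-41,-4],"delta_rot": [0.005,-0.016,0.029]}
    - {"offset": [22,-42,-4],"delta_rot": [0.005,-0.016,0.029]}

```text
t: 1.65
ee_pos: [0.634, 0.0581, 0.2174]
tcp_rot: [-179.8, 16.3, -3.5]
ft_force: [0.7, -0.3, 0.2]
gripper_width: 0.008
```

Request:
servo_tool:
  plan:
    - {"offset": [20,-40,-4],"delta_rot": [0.005,-0.016,0.029]}
    - {"offset": [0,0,0],"delta_rot": [0,0,0]}

```text
t: 1.85
ee_pos: [0.6581, 0.1077, 0.2125]
tcp_rot: [-179.7, 17.4, -4.6]
ft_force: [-0.1, 0.3, -0.7]
gripper_width: 0.005
```

```bash
python3 - <<'E'
from bench import vision
import cv2,numpy as np
d=vision.capture("wrist"); cv2.imwrite("pics/w1.png",d["img"][:,:,::-1]); np.savez("pics/w1.npz",**d)
E
python3 go.py -215 31 80 32
```

```text
t 1.9 tray pos [-220.6  -17.2  125.2] rot [-179.9   17.4   -4.8] want [180.   17.   -4.7] F [ 0.75  0.26 -0.68] q [-12.  49.   8.  63.  -9.  86. -99.]
2 rows needed
[{"offset": [9.8, 24.1, 20.5], "delta_rot": [-0.0012, 0.0035, -0.0009]}, {"offset": [9.7, 24.1, 20.6], "delta_rot": [-0.0012, 0.0035, -0.0009]}]
```

View pics/w1.png

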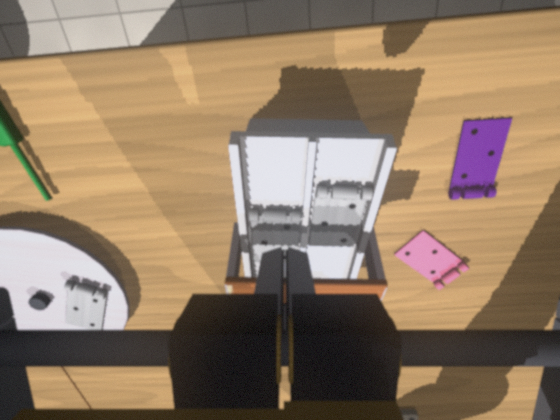

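The wrist view shows both steel leaves in the tray, with barrels at px (345,184) for a and (275,208) for b. The tray's open-end corners are at about (230,135) and (397,140), and the rib end is at (313,139).

Run:
```python
from h import *
d=np.load("pics/w1.npz"); T=np.load("tray.npz")
for l,p,z,w in [("cornerL",(231,135),.012,"-225,-67"),("cornerR",(397,141),.012,"-225,67"),("rib",(313,139),.006,"-225,0"),("rib low",(306,243),.006,"?,0"),
 ("a up",(345,181),.009,""),("b up",(275,206),.009,""),("a left",(317,188),.007,"y 6"),("a right",(373,191),.007,"y 56"),("b left",(250,213),.007,"-56"),("b right",(302,215),.007,"-6"),
 ("barL",(229,277),.062,"-116,-75"),("barR",(386,279),.062,"-116,75")]:
    print(l,w,(onplane(d,p,T["o"],T["R"],z)*1e3).round(1))
```

```text
cornerL -225,-67 [-232.9  -61.8   12. ]
cornerR -225,67 [-228.    67.3   12. ]
rib -225,0 [-225.5    2.2    6. ]
rib low ?,0 [-93.4   2.8   6. ]
a up  [-184.3   32.8    9. ]
b up  [-152.8  -29.5    9. ]
a left y 6 [-174.1    9.     7. ]
a right y 56 [-170.7   60.4    7. ]
b left -56 [-141.   -54.3    7. ]
b right -6 [-138.4   -3.2    7. ]
barL -116,-75 [-112.1  -71.9   62. ]
barR -116,75 [-110.    74.7   62. ]
```

```bash
python3 - <<'E'
import numpy as np
T=dict(np.load("tray.npz")); T["o"]=T["o"]+T["R"]@[0,.0023,0]; np.savez("tray.npz",**T)
E
python3 go.py -206 31 26 32 35
```

```text
t 1.9 tray pos [-220.6  -19.5  125.2] rot [-179.9   17.4   -4.8] want [180.   17.   -4.7] F [ 0.75  0.26 -0.68] q [-12.  49.   8.  63.  -9.  86. -99.]
4 rows needed
[{"offset": [10.2, 12.6, 22.9], "delta_rot": [-0.0006, 0.0018, -0.0005]}, {"offset": [10.2, 12.6, 22.9], "delta_rot": [-0.0006, 0.0018, -0.0005]}, {"offset": [10.1, 12.6, 22.9], "delta_rot": [-0.0006, 0.0018, -0.0005]}, {"offset": [10.1, 12.6, 22.9], "delta_rot": [-0.0006, 0.0018, -0.0005]}]
```

Request:
servo_tool:
  plan:
    - {"offset": [10,12.5,23],"delta_rot": [0,0.002,0]}
    - {"offset": [10,12.5,23],"delta_rot": [0,0.002,0]}
    - {"offset": [10,12.5,23],"delta_rot": [0,0.002,0]}
    - {"offset": [10,12.5,20],"delta_rot": [0,0.002,0]}
    - {"offset": [0,0,0],"delta_rot": [0,0,0]}

```text
t: 2.4
ee_pos: [0.6631, 0.0442, 0.114]
tcp_rot: [179.7, 16.9, -5.1]
ft_force: [0.1, -0.5, -0.3]
gripper_width: 0.008
```

```bash
python3 - <<'E'
from bench import vision
import cv2,numpy as np
d=vision.capture("wrist"); cv2.imwrite("pics/w2.png",d["img"][:,:,::-1]); np.savez("pics/w2.npz",**d)
E
python3 go.py -206 31 6 32 10
```

```text
t 2.45 tray pos [-206.6   38.1   28.2] rot [179.8  16.8  -5. ] want [180.   17.   -4.7] F [-0.44  0.65 -0.21] q [ -8.  53.   8.  69.  -9.  76. -94.]
3 rows needed
[{"offset": [3.7, -2.4, 6.4], "delta_rot": [0.0004, -0.0013, -0.0017]}, {"offset": [3.7, -2.4, 6.4], "delta_rot": [0.0004, -0.0013, -0.0017]}, {"offset": [3.7, -2.4, 6.4], "delta_rot": [0.0004, -0.0013, -0.0017]}]
```

View pics/w2.png

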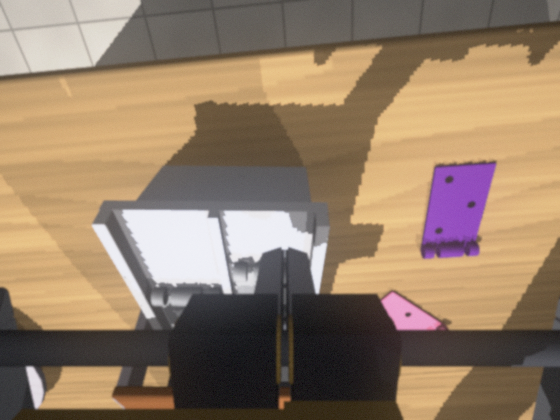

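The closed fingertips at (285,250) are in lane a, about 7 mm right of the lane's centre, with the barrel just downhill at row ~270. I'll correct y, descend and push.

Request:
servo_tool:
  plan:
    - {"offset": [4,-2.5,6.5],"delta_rot": [0,0,0]}
    - {"offset": [4,-2.5,6.5],"delta_rot": [0,0,0]}
    - {"offset": [3,-2,5],"delta_rot": [0,0,0]}
    - {"offset": [0,0,0],"delta_rot": [0,0,0]}

```text
t: 2.85
ee_pos: [0.6723, 0.0548, 0.0983]
tcp_rot: [-180.0, 16.4, -4.9]
ft_force: [-0.5, 0.4, -0.4]
gripper_width: 0.004
```

```bash
python3 go.py -150 31 6 32 12
```

```text
t 2.85 tray pos [-209.3   28.3    9.4] rot [-180.    16.4   -4.9] want [180.   17.   -4.7] F [ 0.59 -0.35 -0.24] q [ -9.  55.   7.  68.  -9.  74. -95.]
5 rows needed
[{"offset": [-9.8, 0.6, 6.8], "delta_rot": [-0.0003, -0.002, -0.0006]}, {"offset": [-9.8, 0.6, 6.8], "delta_rot": [-0.0003, -0.002, -0.0006]}, {"offset": [-9.7, 0.6, 6.8], "delta_rot": [-0.0003, -0.002, -0.0006]}, {"offset": [-9.7, 0.6, 6.8], "delta_rot": [-0.0003, -0.002, -0.0006]}, {"offset": [-9.7, 0.6, 6.8], "delta_rot": [-0.0003, -0.002, -0.0006]}]
```

Request:
servo_tool:
  plan:
    - {"offset": [1.7,2,2.7],"delta_rot": [0,-0.01,0]}
    - {"offset": [-6.8,0,4.3],"delta_rot": [0,0,0]}
    - {"offset": [-6.8,0,4.3],"delta_rot": [0,0,0]}
    - {"offset": [-8.5,0,5.3],"delta_rot": [0,0,0]}
    - {"offset": [-8.5,0,5.3],"delta_rot": [0,0,0]}

```text
t: 3.35
ee_pos: [0.64, 0.0565, 0.0861]
tcp_rot: [-179.9, 16.7, -4.8]
ft_force: [0.6, -0.8, 0.3]
gripper_width: 0.004
```

```bash
python3 go.py -110 31 6 32 12
```

```text
t 3.35 tray pos [-174.9   29.2    6.1] rot [-179.9   16.7   -4.8] want [180.   17.   -4.7] F [-0.74  0.77  0.14] q [ -9.  53.   7.  75.  -9.  70. -95.]
6 rows needed
[{"offset": [-9.2, 0.3, 5.7], "delta_rot": [-0.0002, -0.0007, -0.0001]}, {"offset": [-9.2, 0.3, 5.7], "delta_rot": [-0.0002, -0.0007, -0.0001]}, {"offset": [-9.2, 0.3, 5.7], "delta_rot": [-0.0002, -0.0007, -0.0001]}, {"offset": [-9.2, 0.3, 5.7], "delta_rot": [-0.0002, -0.0007, -0.0001]}, {"offset": [-9.2, 0.3, 5.7], "delta_rot": [-0.0002, -0.0007, -0.0001]}, {"offset": [-9.2, 0.3, 5.7], "delta_rot": [-0.0002, -0.0007, -0.0001]}]
```

Request:
servo_tool:
  plan:
    - {"offset": [-8.5,0.5,5.3],"delta_rot": [0,-0.002,0]}
    - {"offset": [-8.5,0.5,5.3],"delta_rot": [0,0,0]}
    - {"offset": [-8.5,0.5,5.3],"delta_rot": [0,0,0]}
    - {"offset": [-8.5,0,5.3],"delta_rot": [0,0,0]}
    - {"offset": [-8.5,0,5.3],"delta_rot": [0,0,0]}

```text
t: 3.85
ee_pos: [0.592, 0.0597, 0.0737]
tcp_rot: [-179.9, 16.5, -4.7]
ft_force: [1.1, 1.1, -0.0]
gripper_width: 0.007
```

```bash
python3 go.py -103 31 6 32 8
python3 - <<'E'
from bench import vision
import cv2,numpy as np
o=[]
for n in("wrist","scene","top"):
    d=vision.capture(n); np.savez(f"pics/{n}3.npz",**d); im=d["img"][:,:,::-1]
    o.append({"wrist":cv2.resize(im,(400,300)),"scene":cv2.resize(im[170:290,210:350],(350,300),interpolation=2),"top":cv2.resize(im[150:245,215:295],(253,300),interpolation=2)}[n])
cv2.imwrite("pics/m3.png",cv2.copyMakeBorder(np.vstack([o[0],np.hstack([o[1][:, :350]])[:, :350] if 0 else cv2.copyMakeBorder(o[1],0,0,0,50,cv2.BORDER_CONSTANT)]),0,0,0,0,cv2.BORDER_CONSTANT))
E
```

```text
t 3.85 tray pos [-125.3   29.9    6.5] rot [-179.9   16.5   -4.7] want [180.   17.   -4.7] F [-1.   -1.18 -0.32] q [-10.  50.   7.  85.  -9.  62. -94.]
3 rows needed
[{"offset": [-6.2, 0.4, 4.0], "delta_rot": [-0.0008, -0.0029, 0.0]}, {"offset": [-6.2, 0.4, 4.0], "delta_rot": [-0.0008, -0.0029, 0.0]}, {"offset": [-6.2, 0.4, 4.1], "delta_rot": [-0.0008, -0.0029, 0.0]}]
```

View pics/m3.png

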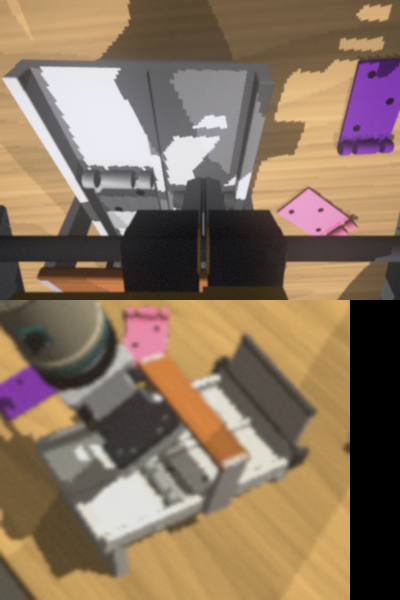

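The wrist view shows leaf a gone from its start and now under the fingertips at (205,195). The scene view shows clearance from the bar. Pushing on slowly and watching the force.

Request:
servo_tool:
  plan:
    - {"offset": [-5.1,0.5,3.2],"delta_rot": [0,-0.004,0]}
    - {"offset": [-5.1,0.5,3.2],"delta_rot": [0,-0.004,0]}
    - {"offset": [-4.2,0,2.7],"delta_rot": [0,0,0]}
    - {"offset": [-3.4,0,2.1],"delta_rot": [0,0,0]}
    - {"offset": [-1.7,0,1.1],"delta_rot": [0,0,0]}

```text
t: 4.5
ee_pos: [0.5717, 0.061, 0.068]
tcp_rot: [-179.8, 16.7, -4.7]
ft_force: [0.9, 0.8, 0.9]
gripper_width: 0.002
```

```bash
python3 go.py -98 31 6 32 8
```

```text
t 4.5 tray pos [-104.1   30.4    6.2] rot [-179.8   16.7   -4.7] want [180.   17.   -4.7] F [-1.06 -0.84  0.66] q [-10.  49.   7.  88.  -9.  60. -94.]
1 rows needed
[{"offset": [-5.1, 0.6, 3.4], "delta_rot": [-0.0037, -0.0051, 0.0002]}]
```

Request:
servo_tool:
  plan:
    - {"offset": [-2.5,0,1.6],"delta_rot": [0,0,0]}
    - {"offset": [-2.5,0,1.6],"delta_rot": [0,0,0]}
    - {"offset": [0,0,0],"delta_rot": [0,0,0]}

```text
t: 4.8
ee_pos: [0.5655, 0.0616, 0.0663]
tcp_rot: [-179.8, 16.7, -4.7]
ft_force: [-0.1, 0.6, 1.1]
gripper_width: 0.005
```

```bash
python3 go.py -98 31 6 32 8
```

```text
t 4.8 tray pos [-97.6  30.3   6.3] rot [-179.8   16.7   -4.7] want [180.   17.   -4.7] F [-0.18 -0.59  1.12] q [-10.  48.   7.  90.  -9.  59. -94.]
1 rows needed
[{"offset": [0.4, 0.7, 0.1], "delta_rot": [-0.0039, -0.0054, 0.0003]}]
```

Request:
servo_tool:
  plan:
    - {"offset": [-1.7,0,1.1],"delta_rot": [0,-0.003,0]}
    - {"offset": [0,0,0],"delta_rot": [0,0,0]}

```text
t: 5.0
ee_pos: [0.5633, 0.0618, 0.0657]
tcp_rot: [-179.8, 16.9, -4.7]
ft_force: [0.7, 1.9, 1.3]
gripper_width: 0.002
```

Request:
servo_tool:
  plan:
    - {"offset": [-1.7,0,1.1],"delta_rot": [0,-0.003,0]}
    - {"offset": [0,0,0],"delta_rot": [0,0,0]}

```text
t: 5.2
ee_pos: [0.5628, 0.0619, 0.0655]
tcp_rot: [-179.8, 16.9, -4.7]
ft_force: [1.2, 0.6, 2.4]
gripper_width: 0.006
```

```bash
python3 go.py -98 31 6 32 8
python3 - <<'E'
from bench import vision
import cv2,numpy as np
o=[]
for n in("scene","top"):
    d=vision.capture(n); np.savez(f"pics/{n}4.npz",**d); im=d["img"][:,:,::-1]
    o.append({"scene":cv2.resize(im[180:270,250:350],(500,450),interpolation=2),"top":cv2.resize(im[185:245,220:280],(300,450*2//3),interpolation=2)}[n])
cv2.imwrite("pics/m4.png",np.hstack([o[0],cv2.copyMakeBorder(o[1],0,150,0,0,cv2.BORDER_CONSTANT)]))
E
```

```text
t 5.2 tray pos [-94.8  30.2   6.1] rot [-179.8   16.9   -4.7] want [180.   17.   -4.7] F [-1.69 -0.66  2.03] q [-10.  48.   7.  90.  -9.  59. -94.]
1 rows needed
[{"offset": [2.7, 0.8, -1.6], "delta_rot": [-0.0042, -0.0019, 0.0002]}]
```

View pics/m4.png

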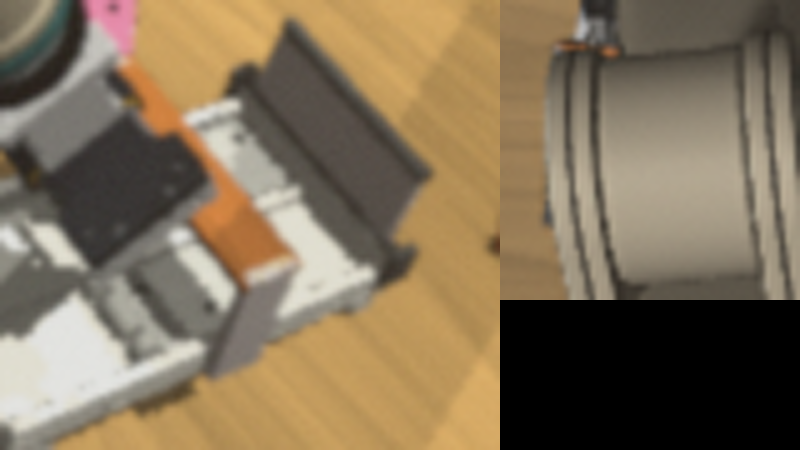

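Forward motion has nearly stalled: the last 2 mm command gave 0.6 mm. In the scene view, leaf a's head reaches the stop area at (265,165). I'll press once more to confirm it is home.

Request:
servo_tool:
  plan:
    - {"offset": [-3.4,0,2.1],"delta_rot": [0,0,0]}
    - {"offset": [-4.2,0,2.6],"delta_rot": [0,0,0]}

```text
t: 5.5
ee_pos: [0.5621, 0.062, 0.0648]
tcp_rot: [-179.7, 15.9, -4.7]
ft_force: [10.0, 0.3, 10.0]
gripper_width: 0.005
```

```bash
python3 go.py -98 31 6 32 8
```

```text
t 5.5 tray pos [-94.   30.2   5.7] rot [-179.7   15.9   -4.7] want [180.   17.   -4.7] F [-12.17  -1.12   7.13] q [-11.  48.   7.  91.  -9.  57. -94.]
1 rows needed
[{"offset": [3.3, 0.8, -2.3], "delta_rot": [-0.0053, -0.0185, -0.0001]}]
```

Stall at 12 N, with the reaction (−x, +z) fitting contact on the barrel rather than the bar, so leaf a is home. Now backing out uphill.

Request:
servo_tool:
  plan:
    - {"offset": [8.5,0,-5.3],"delta_rot": [0,0,0]}
    - {"offset": [25,0,-16],"delta_rot": [0,0,0]}
    - {"offset": [30,0,-19],"delta_rot": [0,0,0]}
    - {"offset": [8,0,-23],"delta_rot": [0,-0.01,0]}
    - {"offset": [0,-20,-5],"delta_rot": [0,0,0]}

```text
t: 6.0
ee_pos: [0.6468, 0.0692, 0.11]
tcp_rot: [179.9, 17.3, -5.1]
ft_force: [0.7, -0.3, 0.5]
gripper_width: 0.003
```

```bash
python3 - <<'E'
import numpy as np
T=dict(np.load("tray.npz")); T["o"]=T["o"]+T["R"]@[.0035,0,0]; np.savez("tray.npz",**T)
E
python3 go.py -178 -31 25 32 30
```

```text
t 6.0 tray pos [-190.2   16.    27.6] rot [179.9  17.3  -5.1] want [180.   17.   -4.7] F [-0.85  0.2   0.27] q [-10.  52.   7.  71.  -9.  74. -96.]
2 rows needed
[{"offset": [-4.6, -23.5, 4.4], "delta_rot": [0.0002, 0.0026, -0.0032]}, {"offset": [-4.5, -23.5, 4.4], "delta_rot": [0.0002, 0.0026, -0.0032]}]
```

Request:
servo_tool:
  plan:
    - {"offset": [-4,-23,3],"delta_rot": [0,0,-0.003]}
    - {"offset": [-4,-20,3],"delta_rot": [0,0,-0.003]}
    - {"offset": [0,0,0],"delta_rot": [0,0,0]}

```text
t: 6.3
ee_pos: [0.6355, 0.1243, 0.104]
tcp_rot: [-179.7, 17.8, -4.2]
ft_force: [-0.6, 0.6, 0.5]
gripper_width: 0.005
```

```bash
python3 - <<'E'
from bench import vision
import cv2,numpy as np
d=vision.capture("wrist"); cv2.imwrite("pics/w5.png",d["img"][:,:,::-1]); np.savez("pics/w5.npz",**d)
E
python3 go.py -178 -31 6 32 30
```

```text
t 6.35 tray pos [-173.7  -35.9   25.9] rot [-179.8   17.7   -4.3] want [180.   17.   -4.7] F [ 0.23 -0.18 -0.55] q [-14.  53.   7.  72. -10.  73. -99.]
1 rows needed
[{"offset": [14.3, 5.0, 14.4], "delta_rot": [-0.001, 0.013, 0.0063]}]
```

View pics/w5.png

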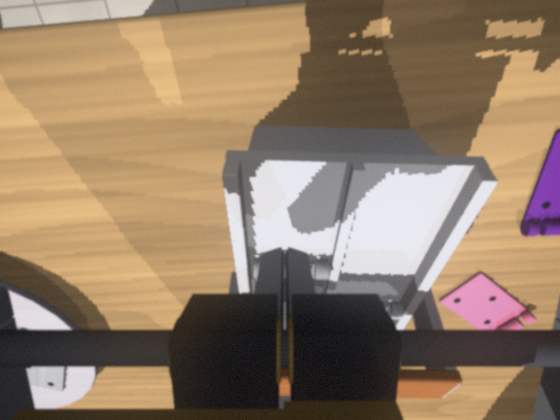

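Fingertip at (285,250), centred in lane b, with b's barrel just downhill at row ~268. Leaf a's barrel is far down under the bar at (390,305). I'll back up a little, descend and push.

Request:
servo_tool:
  plan:
    - {"offset": [9,2.5,0],"delta_rot": [0,0.006,0.003]}
    - {"offset": [7,2,8],"delta_rot": [0,0.006,0.003]}
    - {"offset": [4,0,7],"delta_rot": [0,0,0]}
    - {"offset": [0,0,0],"delta_rot": [0,0,0]}

```text
t: 6.75
ee_pos: [0.6494, 0.1149, 0.0862]
tcp_rot: [-180.0, 17.2, -4.8]
ft_force: [-0.7, 2.1, 5.3]
gripper_width: 0.008
```

```bash
python3 go.py -130 -31 6 32 10
```

```text
t 6.75 tray pos [-182.8  -29.8    5. ] rot [-180.    17.2   -4.8] want [180.   17.   -4.7] F [-0.55 -2.07  5.29] q [-13.  54.   7.  71. -10.  72. -99.]
6 rows needed
[{"offset": [-7.5, -0.2, 4.5], "delta_rot": [-0.0002, 0.0006, -0.0003]}, {"offset": [-7.5, -0.2, 4.5], "delta_rot": [-0.0002, 0.0006, -0.0003]}, {"offset": [-7.5, -0.2, 4.5], "delta_rot": [-0.0002, 0.0006, -0.0003]}, {"offset": [-7.6, -0.2, 4.5], "delta_rot": [-0.0002, 0.0006, -0.0003]}, {"offset": [-7.6, -0.2, 4.5], "delta_rot": [-0.0002, 0.0006, -0.0003]}, {"offset": [-7.6, -0.2, 4.5], "delta_rot": [-0.0002, 0.0006, -0.0003]}]
```

Request:
servo_tool:
  plan:
    - {"offset": [-0.7,0,-1.1],"delta_rot": [0,0,0]}
    - {"offset": [-7,0,4.4],"delta_rot": [0,0,0]}
    - {"offset": [-8.5,0,5.3],"delta_rot": [0,0,0]}
    - {"offset": [-8.5,0,5.3],"delta_rot": [0,0,0]}
    - {"offset": [-8.5,0,5.3],"delta_rot": [0,0,0]}

```text
t: 7.25
ee_pos: [0.6204, 0.1127, 0.0785]
tcp_rot: [-180.0, 16.2, -5.3]
ft_force: [3.9, 0.4, 6.3]
gripper_width: 0.009
```

```bash
python3 go.py -105 -31 6.5 32 6
```

```text
t 7.25 tray pos [-153.2  -25.2    5. ] rot [-180.    16.2   -5.3] want [180.   17.   -4.7] F [-5.29 -0.73  5.05] q [-14.  52.   7.  78. -10.  66. -99.]
9 rows needed
[{"offset": [-4.7, -0.6, 2.6], "delta_rot": [-0.0004, -0.0015, -0.0011]}, {"offset": [-4.7, -0.6, 2.6], "delta_rot": [-0.0004, -0.0015, -0.0011]}, {"offset": [-4.7, -0.6, 2.6], "delta_rot": [-0.0004, -0.0015, -0.0011]}, {"offset": [-4.7, -0.6, 2.6], "delta_rot": [-0.0004, -0.0015, -0.0011]}, {"offset": [-4.7, -0.6, 2.7], "delta_rot": [-0.0004, -0.0015, -0.0011]}, {"offset": [-4.6, -0.6, 2.7], "delta_rot": [-0.0004, -0.0015, -0.0011]}, {"offset": [-4.6, -0.6, 2.7], "delta_rot": [-0.0004, -0.0015, -0.0011]}, {"offset": [-4.6, -0.6, 2.7], "delta_rot": [-0.0004, -0.0015, -0.0011]}, {"offset": [-4.6, -0.6, 2.7], "delta_rot": [-0.0004, -0.0015, -0.0011]}]
```

Request:
servo_tool:
  plan:
    - {"offset": [-1,-1,-1.5],"delta_rot": [0,-0.01,-0.004]}
    - {"offset": [-5,-2,2.6],"delta_rot": [0,-0.002,-0.004]}
    - {"offset": [-6.8,-1.5,4],"delta_rot": [0,0,0]}
    - {"offset": [-6.8,0,4.2],"delta_rot": [0,0,0]}
    - {"offset": [-6.8,0,4.2],"delta_rot": [0,0,0]}

```text
t: 7.75
ee_pos: [0.5922, 0.1162, 0.0718]
tcp_rot: [-180.0, 16.8, -5.1]
ft_force: [1.5, -0.3, 3.9]
gripper_width: 0.004
```

```bash
python3 go.py -105 -31 6.5 32 6
```

```text
t 7.75 tray pos [-124.   -26.4    5.8] rot [-180.    16.8   -5.1] want [180.   17.   -4.7] F [-2.42  0.13  3.34] q [-14.  50.   7.  83. -10.  63. -99.]
4 rows needed
[{"offset": [-4.1, -1.1, 2.4], "delta_rot": [-0.0005, -0.001, -0.0015]}, {"offset": [-4.1, -1.1, 2.4], "delta_rot": [-0.0005, -0.001, -0.0015]}, {"offset": [-4.1, -1.1, 2.4], "delta_rot": [-0.0005, -0.001, -0.0015]}, {"offset": [-4.1, -1.2, 2.4], "delta_rot": [-0.0005, -0.001, -0.0015]}]
```

Request:
servo_tool:
  plan:
    - {"offset": [-4.5,-1,2],"delta_rot": [0,-0.002,-0.002]}
    - {"offset": [-4.2,-1,2.6],"delta_rot": [0,0,-0.002]}
    - {"offset": [-4.2,-1,2.6],"delta_rot": [0,0,-0.002]}
    - {"offset": [-4.2,-1,2.6],"delta_rot": [0,0,0]}
    - {"offset": [0,0,0],"delta_rot": [0,0,0]}

```text
t: 8.25
ee_pos: [0.569, 0.1226, 0.066]
tcp_rot: [-179.9, 17.1, -4.7]
ft_force: [0.4, 0.2, 1.6]
gripper_width: 0.001
```

```bash
python3 go.py -98 -31 6.5 32 6
```

```text
t 8.25 tray pos [-99.6 -30.8   6.4] rot [-179.9   17.1   -4.7] want [180.   17.   -4.7] F [-0.83 -0.23  1.45] q [-15.  49.   6.  87. -11.  61. -99.]
1 rows needed
[{"offset": [-1.5, -0.2, 0.8], "delta_rot": [-0.0011, 0.0019, 0.0011]}]
```

Request:
servo_tool:
  plan:
    - {"offset": [-2,0,1.2],"delta_rot": [0,0,0]}
    - {"offset": [-2,0,1.2],"delta_rot": [0,0,0]}
    - {"offset": [-2.5,0,1.6],"delta_rot": [0,0,0]}

```text
t: 8.55
ee_pos: [0.5683, 0.1226, 0.0655]
tcp_rot: [-179.9, 16.3, -4.7]
ft_force: [6.2, -0.4, 6.0]
gripper_width: 0.002
```

Request:
servo_tool:
  plan:
    - {"offset": [-3.8,0,2.4],"delta_rot": [0,0,0]}
    - {"offset": [-3.8,0,2.4],"delta_rot": [0,0,0]}

```text
t: 8.75
ee_pos: [0.5681, 0.1226, 0.0654]
tcp_rot: [-179.7, 15.3, -4.8]
ft_force: [8.8, -1.2, 7.4]
gripper_width: 0.004
```

```bash
python3 go.py -98 -31 6.5 32 6
```

```text
t 8.75 tray pos [-98.6 -30.7   6. ] rot [-179.7   15.3   -4.8] want [180.   17.   -4.7] F [-10.45   0.44   4.9 ] q [-15.  48.   6.  89. -11.  58. -99.]
1 rows needed
[{"offset": [-0.8, -0.3, -0.1], "delta_rot": [-0.0048, -0.0301, -0.0006]}]
```

Both leaves stalled within about 1 mm of each other, at x −97.5 for a and −98.6 for b. Backing out, then lifting to look.

Request:
servo_tool:
  plan:
    - {"offset": [8.5,0,-5.3],"delta_rot": [0,-0.015,0]}
    - {"offset": [25,0,-16],"delta_rot": [0,-0.015,0]}
    - {"offset": [30,0,-19],"delta_rot": [0,0,0]}
    - {"offset": [5,0,-35],"delta_rot": [0,0,0]}
    - {"offset": [0,10,-45],"delta_rot": [0,0,0]}

```text
t: 9.25
ee_pos: [0.6599, 0.1066, 0.1568]
tcp_rot: [-179.8, 18.5, -4.6]
ft_force: [0.7, 1.0, 0.0]
gripper_width: 0.006
```

Request:
servo_tool:
  plan:
    - {"offset": [0,10,-45],"delta_rot": [0,0,0]}
    - {"offset": [0,10,-35],"delta_rot": [0,0,0]}
    - {"offset": [0,0,0],"delta_rot": [0,0,0]}

```text
t: 9.55
ee_pos: [0.6847, 0.082, 0.2386]
tcp_rot: [-179.8, 18.5, -4.6]
ft_force: [-0.1, -0.6, 0.2]
gripper_width: 0.002
```

```bash
python3 - <<'E'
from bench import vision
import cv2,numpy as np
o=[]
for n in("wrist","scene"):
    d=vision.capture(n); np.savez(f"pics/{n}6.npz",**d); im=d["img"][:,:,::-1]
    o.append(cv2.resize(im[80:300,200:460] if n=="wrist" else im[178:283,225:345],(400,400),interpolation=2))
cv2.imwrite("pics/m6.png",np.hstack(o))
E
python3 go.py 60 0 150 15 48
```

```text
t 9.65 tray pos [-254.8   -1.8  139.1] rot [-179.7   18.9   -4.5] want [180.    0.   -4.7] F [-0.29  0.6  -0.27] q [-10.  51.   8.  53.  -9.  94. -98.]
7 rows needed
[{"offset": [-38.2, 0.2, 23.8], "delta_rot": [-0.0006, 0.0472, 0.0004]}, {"offset": [-39.3, 0.2, 22.0], "delta_rot": [-0.0006, 0.0472, 0.0004]}, {"offset": [-40.3, 0.2, 20.1], "delta_rot": [-0.0006, 0.0472, 0.0004]}, {"offset": [-41.2, 0.2, 18.2], "delta_rot": [-0.0006, 0.0472, 0.0004]}, {"offset": [-42.0, 0.2, 16.2], "delta_rot": [-0.0006, 0.0472, 0.0004]}, {"offset": [-42.7, 0.2, 14.2], "delta_rot": [-0.0006, 0.0472, 0.0004]}, {"offset": [-43.3, 0.3, 12.2], "delta_rot": [-0.0006, 0.0472, 0.0004]}]
```

View pics/m6.png

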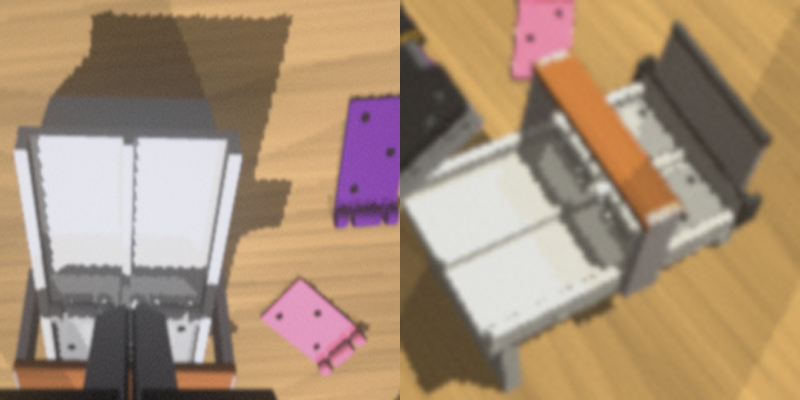

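Both barrels are level under the bar at crop (88,300) and (170,300). Both heads lie up at the stop, with the far-side holes symmetric in the scene view. Next is over to the robot side for the keeper.

```bash
python3 - <<'E'
from h import *
T=np.load("tray.npz"); d=np.load("pics/scene6.npz")
for p in((297,214),(312,225.2)): print("hole",(onplane(d,p,T["o"],T["R"],.004)*1e3).round(1))
w=T["o"]+T["R"]@[.011,0,.0715]; print("rod",w)
for q in([.408,w[1],.2],[.408,w[1],.088]): print(q,(T["R"].T@(np.array(q)-T["o"])*1e3).round(1))
E
python3 go.py 20 0 178 15 48
```

```text
hole [-28.2  21.1   4. ]
hole [-14.7 -28.1   4. ]
rod [0.44317015 0.10207835 0.10031082]
[0.408, np.float64(0.10207834789922392), 0.2] [ 19.1   2.9 176.9]
[0.408, np.float64(0.10207834789922392), 0.088] [48.   2.9 68.7]
t 9.65 tray pos [-254.8   -1.8  139.1] rot [-179.7   18.9   -4.5] want [180.    0.   -4.7] F [-0.29  0.6  -0.27] q [-10.  51.   8.  53.  -9.  94. -98.]
6 rows needed
[{"offset": [-41.6, 0.2, 20.2], "delta_rot": [-0.0007, 0.0551, 0.0004]}, {"offset": [-42.7, 0.2, 17.9], "delta_rot": [-0.0007, 0.0551, 0.0004]}, {"offset": [-43.6, 0.3, 15.5], "delta_rot": [-0.0007, 0.0551, 0.0004]}, {"offset": [-44.4, 0.3, 13.1], "delta_rot": [-0.0007, 0.0551, 0.0004]}, {"offset": [-45.0, 0.3, 10.6], "delta_rot": [-0.0007, 0.0551, 0.0004]}, {"offset": [-45.5, 0.3, 8.1], "delta_rot": [-0.0007, 0.0551, 0.0004]}]
```

Request:
servo_tool:
  plan:
    - {"offset": [-42,0,20],"delta_rot": [0,0.055,0]}
    - {"offset": [-43,0,18],"delta_rot": [0,0.055,0]}
    - {"offset": [-44,0,15],"delta_rot": [0,0.055,0]}
    - {"offset": [-44,0,13],"delta_rot": [0,0.055,0]}
    - {"offset": [-45,0,10],"delta_rot": [0,0.055,0]}

```text
t: 10.15
ee_pos: [0.4525, 0.1044, 0.1936]
tcp_rot: [-180.0, 4.6, -4.4]
ft_force: [-0.1, 0.9, 0.2]
gripper_width: 0.001
```

```bash
python3 go.py 20 0 178 15 48
```

```text
t 10.15 tray pos [-22.   -3.  159.3] rot [-180.     4.6   -4.4] want [180.    0.   -4.7] F [ 0.08 -0.86  0.24] q [ -21.   24.    8.  113.   -7.   48. -103.]
1 rows needed
[{"offset": [-45.8, 2.8, -3.6], "delta_rot": [-0.0005, 0.08, 0.0051]}]
```

Run:
```python
from bench import vision
import cv2,numpy as np
d=vision.capture("wrist"); cv2.imwrite("pics/w7.png",d["img"][:,:,::-1]); np.savez("pics/w7.npz",**d)
```

```text
(no output)
```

View pics/w7.png

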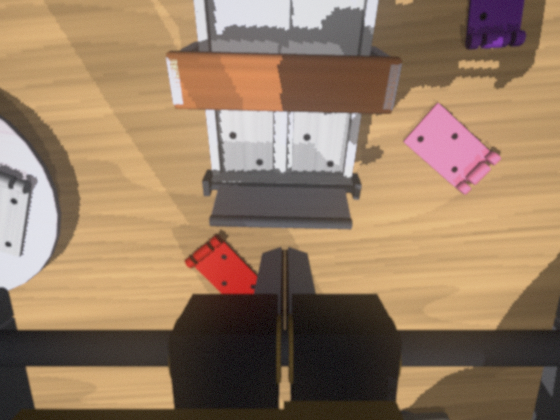

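Both leaves are equally seated: the holes at (233,135)/(307,137) and (259,162)/(330,163) run parallel to the stop, and both heads meet it at row ~172. The keeper rod runs from about (212,221) to (351,225). Red look-alike at (228,268).

```bash
python3 - <<'E'
from h import *
T=np.load("tray.npz"); d=np.load("pics/w7.npz")
for p in((211,221),(351,225)): q=onplane(d,p,T["o"],T["R"],.0715); print("rod",(q*1e3).round(1), T["o"]+T["R"]@q)
for p in((233,135),(307,137),(259,162),(330,163)): print("hole",(onplane(d,p,T["o"],T["R"],.004)*1e3).round(1))
E
python3 go.py 20 0 177 15 48;python3 go.py 48 0 68 15 48 | tail -1
```

```text
rod [  8.9 -63.3  71.5] [0.45037486 0.16503551 0.10084716]
rod [12.1 53.9 71.5] [0.43771211 0.04846839 0.1000349 ]
hole [-40.5 -49.7   4. ]
hole [-39.   18.2   4. ]
hole [-13.7 -26.8   4. ]
hole [-13.2  41.5   4. ]
t 10.2 tray pos [  1.6   1.5 161. ] rot [179.7   6.2  -4.3] want [180.    0.   -4.7] F [24.19  4.84 -1.44] q [ -21.   24.    8.  115.   -7.   48. -103.]
1 rows needed
[{"offset": [-22.9, -1.6, -8.2], "delta_rot": [0.0064, 0.109, 0.007]}]
[{"offset": [-3.2, -0.8, 34.5], "delta_rot": [0.0021, 0.0363, 0.0023]}, {"offset": [-4.4, -0.7, 34.4], "delta_rot": [0.0021, 0.0363, 0.0023]}, {"offset": [-5.7, -0.6, 34.2], "delta_rot": [0.0021, 0.0363, 0.0023]}]
```

Request:
servo_tool:
  plan:
    - {"offset": [-15,-2,-4],"delta_rot": [0.003,0.055,0.003]}
    - {"offset": [-8,-2,-2],"delta_rot": [0.003,0.04,0.003]}
    - {"offset": [0,0,0],"delta_rot": [0,0,0]}

```text
t: 10.5
ee_pos: [0.3885, 0.1063, 0.1918]
tcp_rot: [179.6, 2.0, -4.3]
ft_force: [0.5, -0.4, -0.8]
gripper_width: -0.0
```

```bash
python3 go.py 48 -3 68 15 35
```

```text
t 10.5 tray pos [ 40.3   0.2 174. ] rot [179.6   2.   -4.3] want [180.    0.   -4.7] F [-0.32  0.33 -0.89] q [ -26.   19.    9.  123.   -5.   40. -108.]
4 rows needed
[{"offset": [5.9, -1.0, 25.9], "delta_rot": [0.0017, 0.0087, 0.0018]}, {"offset": [5.7, -0.9, 26.0], "delta_rot": [0.0017, 0.0087, 0.0018]}, {"offset": [5.5, -0.9, 26.0], "delta_rot": [0.0017, 0.0087, 0.0018]}, {"offset": [5.2, -0.8, 26.1], "delta_rot": [0.0017, 0.0087, 0.0018]}]
```

Request:
servo_tool:
  plan:
    - {"offset": [4,-1,26],"delta_rot": [0.002,0.009,0.002]}
    - {"offset": [4,-1,26],"delta_rot": [0.002,0.009,0.002]}
    - {"offset": [4,-1,26],"delta_rot": [0.002,0.009,0.002]}
    - {"offset": [4,-1,22],"delta_rot": [0.002,0.009,0.002]}
    - {"offset": [0,0,0],"delta_rot": [0,0,0]}

```text
t: 11.0
ee_pos: [0.4037, 0.1106, 0.0854]
tcp_rot: [-180.0, 0.2, -4.5]
ft_force: [-0.1, -0.1, -0.0]
gripper_width: 0.006
```

```bash
python3 go.py 30 -3 68 15 35
```

```text
t 11.0 tray pos [53.5 -5.3 67.5] rot [-180.     0.2   -4.5] want [180.    0.   -4.7] F [0.13 0.07 0.02] q [ -23.   31.    6.  129.   -8.   21. -105.]
1 rows needed
[{"offset": [22.5, 2.3, -6.7], "delta_rot": [-0.0006, 0.004, 0.0033]}]
```

Request:
servo_tool:
  plan:
    - {"offset": [10,0,0],"delta_rot": [0,0,0]}
    - {"offset": [10,0,0],"delta_rot": [0,0,0]}
    - {"offset": [9,0,0],"delta_rot": [0,0,0]}
    - {"offset": [9,0,-1],"delta_rot": [0,0,0]}
    - {"offset": [9,0,-1],"delta_rot": [0,0,0]}

```text
t: 11.5
ee_pos: [0.4556, 0.1067, 0.0888]
tcp_rot: [-180.0, 0.3, -4.5]
ft_force: [0.0, -0.0, 0.2]
gripper_width: 0.003
```

Request:
servo_tool:
  plan:
    - {"offset": [8,0,-1],"delta_rot": [0,0,0]}
    - {"offset": [6,0,0],"delta_rot": [0,0,0]}
    - {"offset": [0,0,0],"delta_rot": [0,0,0]}

```text
t: 11.8
ee_pos: [0.474, 0.1055, 0.0911]
tcp_rot: [-179.9, -0.0, -4.6]
ft_force: [-0.5, 0.1, -0.2]
gripper_width: 0.004
```

Run:
```python
from bench import vision,robot
import cv2,numpy as np
d=vision.capture("wrist"); e=vision.capture("scene"); a=cv2.resize(d["img"],(440,330)); b=cv2.resize(e["img"][178:283,225:345],(360,330),interpolation=2)
cv2.imwrite("pics/m8.png",np.hstack([a,b])[:,:,::-1]); print(robot.get_state()["t"])
```

```text
11.9
```

View pics/m8.png

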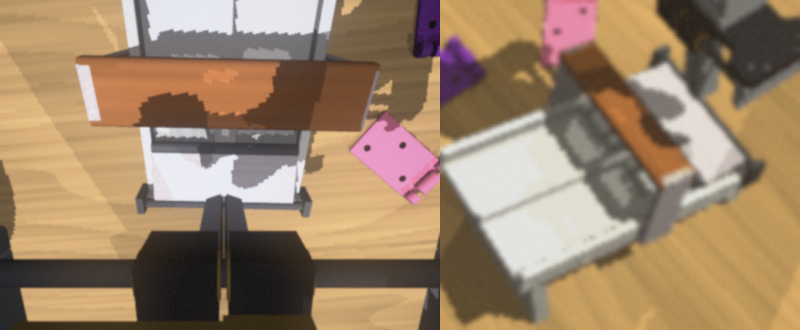

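The keeper is closed: its rod lies at wrist px (225,143) over the leaf heads. Backing away and up.

Request:
servo_tool:
  plan:
    - {"offset": [-25,0,-5],"delta_rot": [0,0,0]}
    - {"offset": [-15,0,-30],"delta_rot": [0,0,0]}
    - {"offset": [0,0,-45],"delta_rot": [0,0,0]}
    - {"offset": [0,0,-45],"delta_rot": [0,0,0]}
    - {"offset": [0,0,0],"delta_rot": [0,0,0]}

```text
t: 12.4
ee_pos: [0.427, 0.1082, 0.2181]
tcp_rot: [179.9, 0.6, -4.5]
ft_force: [1.0, -0.0, 0.1]
gripper_width: 0.007
```

Request:
servo_tool:
  plan:
    - {"offset": [30,0,-45],"delta_rot": [0,0,0]}
    - {"offset": [40,0,-20],"delta_rot": [0,0,0]}
    - {"offset": [40,0,0],"delta_rot": [0,0,0]}
    - {"offset": [40,0,0],"delta_rot": [0,0,0]}
    - {"offset": [0,0,0],"delta_rot": [0,0,0]}

```text
t: 12.9
ee_pos: [0.5692, 0.097, 0.2728]
tcp_rot: [179.9, 1.1, -4.2]
ft_force: [-1.4, 0.1, -0.7]
gripper_width: 0.002
```

Run:
```python
from bench import vision,robot
import cv2,numpy as np
d=vision.capture("wrist"); e=vision.capture("scene"); a=cv2.resize(d["img"],(440,330)); b=cv2.resize(e["img"][178:283,225:345],(360,330),interpolation=2)
cv2.imwrite("pics/m9.png",np.hstack([a,b])[:,:,::-1]); print(robot.get_state()["t"])
```

```text
13.0
```

View pics/m9.png

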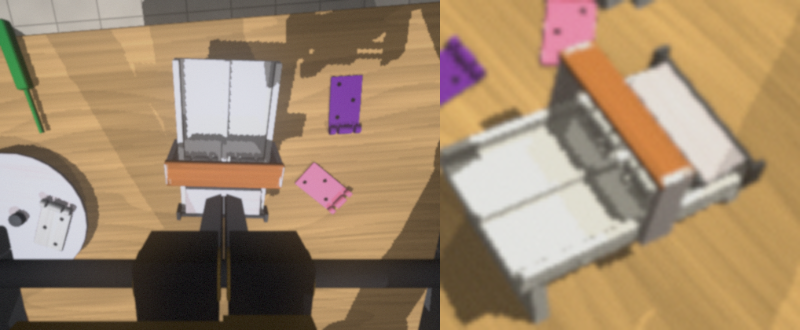

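The keeper is closed, both barrels sit level under the bar at (200,155) and (250,155), the arm is clear, and the bystanders are undisturbed. Handing in.

```bash
python3 -c "
from bench import robot
print(robot.finish_job())"
```

```text
the job is handed in; nothing more can be done
None
```

I slid both hinge leaves down under the bar until each rested against the stop, then pushed the keeper over its centre so that it dropped shut. I backed the arm clear and handed the job in at about 13 s.

- **Leaves:** leaf a stalled against the stop at about 12 N and leaf b at about 10 N. The two stall positions differed by about 1 mm, which is within my calibration error. A close view before closing the keeper showed both heads at the stop with their holes lined up parallel to it.
- **Keeper:** the last images show it lying flat over the leaf heads, with the gripper away from it.
- **Other objects:** I moved nothing else. The final views show the punch, the turntable leaf, and the pink and purple look-alikes undisturbed. The mallet, jar and red look-alike were not in those last close views, but the arm never went down near them.
- **Disagreements:** my first tray position was about 3.5 mm off along the slope. I corrected it from where leaf a stopped. The fingertip also scraped the tray floor lightly (about 5 to 7 N) early in leaf b's push, so I raised it.

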